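# Load the van carrier with sorted parts cases

### The job

Load the van's stock carrier: gather all the blue and orange parts cases into two neat flat piles, blue cases on the blue mat and orange cases on the orange mat, each case lying flat (either face up), centred over its mat and square with it (any quarter turn will do); cases already in the carrier may be in the wrong bay and lie crooked, so move or straighten them. When both piles are complete, with the yellow gate still leaning out, swing the gate fully upright. Leave the grey case and the other things on the bench where they are.

Things in the scene. Friction and masses are not known exactly. Their poses are not given: they have to be found in the camera images.
- blue_1: Pocket parts case, a closed rigid flat square box 66 x 66 x 18 mm high, 0.12 kg (0.7 to 1.3 times that), blue plastic with a black seam and two small windows in the lid; origin at the centre of its underside, z up out of the lid. Always present; it starts lying crooked in one of the two bays of the carrier, perhaps the wrong one.
- blue_2: Pocket parts case, a closed rigid flat square box 66 x 66 x 18 mm high, 0.12 kg (0.7 to 1.3 times that), blue plastic with a black seam and two small windows in the lid; origin at the centre of its underside, z up out of the lid. Starts flat on the bench left or right of the carrier; may be absent (None).
- blue_3: Pocket parts case, a closed rigid flat square box 66 x 66 x 18 mm high, 0.12 kg (0.7 to 1.3 times that), blue plastic with a black seam and two small windows in the lid; origin at the centre of its underside, z up out of the lid. Starts flat on the bench left or right of the carrier; may be absent (None).
- blue_4: Pocket parts case, a closed rigid flat square box 66 x 66 x 18 mm high, 0.12 kg (0.7 to 1.3 times that), blue plastic with a black seam and two small windows in the lid; origin at the centre of its underside, z up out of the lid. Starts flat on the bench left or right of the carrier; may be absent (None).
- orange_1: Pocket parts case, a closed rigid flat square box 66 x 66 x 18 mm high, 0.12 kg (0.7 to 1.3 times that), orange plastic with a black seam and two small windows in the lid; origin at the centre of its underside, z up out of the lid. Always present; it starts lying crooked in one of the two bays of the carrier, perhaps the wrong one.
- orange_2: Pocket parts case, a closed rigid flat square box 66 x 66 x 18 mm high, 0.12 kg (0.7 to 1.3 times that), orange plastic with a black seam and two small windows in the lid; origin at the centre of its underside, z up out of the lid. Starts flat on the bench left or right of the carrier; may be absent (None).
- orange_3: Pocket parts case, a closed rigid flat square box 66 x 66 x 18 mm high, 0.12 kg (0.7 to 1.3 times that), orange plastic with a black seam and two small windows in the lid; origin at the centre of its underside, z up out of the lid. Starts flat on the bench left or right of the carrier; may be absent (None).
- grey_case: Grey case of the same size and make as the others, on the bench among them; not part of the load, stays where it is. Origin at the centre of its underside.
- carrier: Fixed aluminium van stock carrier: a base plate 160 (its x) x 300 (its y) x 12 mm; origin at the centre of its underside, its -x side (with the gate) faces the robot. Two bays side by side at y = +75 and -75 mm, each with a coloured mat at x = 0. Along the far edge (x = +77 mm) a low rail whose top is 24 mm above the bench.
- mat_blue: Blue rubber mat fixed in one of the carrier's bays (left or right changes), 84 x 84 x 4 mm (axes as the carrier's); 9 mm of it shows all round a well-placed case. Origin at the centre of its underside, 12 mm above the bench, so its top is 16 mm above the bench.
- mat_orange: Orange rubber mat fixed in one of the carrier's bays (left or right changes), 84 x 84 x 4 mm (axes as the carrier's); 9 mm of it shows all round a well-placed case. Origin at the centre of its underside, 12 mm above the bench, so its top is 16 mm above the bench.
- gate (a joint): Yellow front gate, a panel 280 mm wide, 5 mm thick, with a steel bar along its top: 0 rad = upright (closed, against its stop), growing as it leans out to the robot, up to 1.0. Hinge axis parallel to the carrier's y at x = -76 mm, 14 mm above the bench. A stiff hinge (0.06 N m) holds it where it is left; 1 to 2 N on the bar moves it. Starts at 0.35 to 0.7 rad.
- gate_bar (a point): Middle of the round steel bar along the top of the yellow gate, on the bar's axis: 10 mm diameter, 55 mm from the gate's hinge axis.
- tape: Yellow tape measure 70 x 36 x 60 mm high standing on the bench; bystander. Origin: centre of underside.
- coupling: Copper pipe coupling, an upright ring 36 mm in diameter and 36 mm high; bystander. Origin: centre of underside.
- driver: Screwdriver lying on the bench; bystander.
- spool: Small wire spool, 90 mm in diameter, 60 mm high, standing behind the carrier; bystander. Origin: centre of underside.
- jar: Jar 60 mm in diameter, 70 mm high; bystander. Origin: centre of underside.
- elbow: Copper pipe elbow standing on the bench, about 55 mm high; bystander. Origin: centre of underside.

How it is judged (in metres and radians):
On the way:
1. every blue and orange case lies square and still in the pile on the mat of its colour, while the gate still leans out (horizontal distance between each of blue_1, blue_2, blue_3, blue_4 and mat_blue below 0.009 m and (angle between the x axis of blue_1 and the x axis of mat_blue, either way round below 0.12 rad or angle between the x axis of blue_1 and the y axis of mat_blue, either way round below 0.12 rad) and (angle between blue_1's own z axis and vertical below 0.08 rad or angle between blue_1's own z axis and vertical above 3.06 rad) and linear speed of each of blue_1, blue_2, blue_3, blue_4, orange_1, orange_2, orange_3 below 0.02 m/s and height (world z) of blue_1 between 0.012 and 0.095 m and (angle between the x axis of blue_2 and the x axis of mat_blue, either way round below 0.12 rad or angle between the x axis of blue_2 and the y axis of mat_blue, either way round below 0.12 rad) and (angle between blue_2's own z axis and vertical below 0.08 rad or angle between blue_2's own z axis and vertical above 3.06 rad) and height (world z) of blue_2 between 0.012 and 0.095 m and (angle between the x axis of blue_3 and the x axis of mat_blue, either way round below 0.12 rad or angle between the x axis of blue_3 and the y axis of mat_blue, either way round below 0.12 rad) and (angle between blue_3's own z axis and vertical below 0.08 rad or angle between blue_3's own z axis and vertical above 3.06 rad) and height (world z) of blue_3 between 0.012 and 0.095 m and (angle between the x axis of blue_4 and the x axis of mat_blue, either way round below 0.12 rad or angle between the x axis of blue_4 and the y axis of mat_blue, either way round below 0.12 rad) and (angle between blue_4's own z axis and vertical below 0.08 rad or angle between blue_4's own z axis and vertical above 3.06 rad) and height (world z) of blue_4 between 0.012 and 0.095 m and horizontal distance between each of orange_1, orange_2, orange_3 and mat_orange below 0.009 m and (angle between the x axis of orange_1 and the x axis of mat_orange, either way round below 0.12 rad or angle between the x axis of orange_1 and the y axis of mat_orange, either way round below 0.12 rad) and (angle between orange_1's own z axis and vertical below 0.08 rad or angle between orange_1's own z axis and vertical above 3.06 rad) and height (world z) of orange_1 between 0.012 and 0.095 m and (angle between the x axis of orange_2 and the x axis of mat_orange, either way round below 0.12 rad or angle between the x axis of orange_2 and the y axis of mat_orange, either way round below 0.12 rad) and (angle between orange_2's own z axis and vertical below 0.08 rad or angle between orange_2's own z axis and vertical above 3.06 rad) and height (world z) of orange_2 between 0.012 and 0.095 m and (angle between the x axis of orange_3 and the x axis of mat_orange, either way round below 0.12 rad or angle between the x axis of orange_3 and the y axis of mat_orange, either way round below 0.12 rad) and (angle between orange_3's own z axis and vertical below 0.08 rad or angle between orange_3's own z axis and vertical above 3.06 rad) and height (world z) of orange_3 between 0.012 and 0.095 m and value of joint gate above 0.25 rad), for 0.3 s.
At the end, for the whole second after the job is handed in: Every blue case is piled on the blue mat and every orange case on the orange mat: each centred within 9 mm of the mat's centre horizontally, its sides parallel to the mat's within 0.12 rad (any quarter turn), flat within 0.08 rad (either face up) and at rest; the gate is upright within 0.1 rad (horizontal distance between each of blue_1, blue_2, blue_3, blue_4 and mat_blue below 0.009 m and (angle between the x axis of blue_1 and the x axis of mat_blue, either way round below 0.12 rad or angle between the x axis of blue_1 and the y axis of mat_blue, either way round below 0.12 rad) and (angle between blue_1's own z axis and vertical below 0.08 rad or angle between blue_1's own z axis and vertical above 3.06 rad) and linear speed of each of blue_1, blue_2, blue_3, blue_4, orange_1, orange_2, orange_3 below 0.02 m/s and height (world z) of blue_1 between 0.012 and 0.095 m and (angle between the x axis of blue_2 and the x axis of mat_blue, either way round below 0.12 rad or angle between the x axis of blue_2 and the y axis of mat_blue, either way round below 0.12 rad) and (angle between blue_2's own z axis and vertical below 0.08 rad or angle between blue_2's own z axis and vertical above 3.06 rad) and height (world z) of blue_2 between 0.012 and 0.095 m and (angle between the x axis of blue_3 and the x axis of mat_blue, either way round below 0.12 rad or angle between the x axis of blue_3 and the y axis of mat_blue, either way round below 0.12 rad) and (angle between blue_3's own z axis and vertical below 0.08 rad or angle between blue_3's own z axis and vertical above 3.06 rad) and height (world z) of blue_3 between 0.012 and 0.095 m and (angle between the x axis of blue_4 and the x axis of mat_blue, either way round below 0.12 rad or angle between the x axis of blue_4 and the y axis of mat_blue, either way round below 0.12 rad) and (angle between blue_4's own z axis and vertical below 0.08 rad or angle between blue_4's own z axis and vertical above 3.06 rad) and height (world z) of blue_4 between 0.012 and 0.095 m and horizontal distance between each of orange_1, orange_2, orange_3 and mat_orange below 0.009 m and (angle between the x axis of orange_1 and the x axis of mat_orange, either way round below 0.12 rad or angle between the x axis of orange_1 and the y axis of mat_orange, either way round below 0.12 rad) and (angle between orange_1's own z axis and vertical below 0.08 rad or angle between orange_1's own z axis and vertical above 3.06 rad) and height (world z) of orange_1 between 0.012 and 0.095 m and (angle between the x axis of orange_2 and the x axis of mat_orange, either way round below 0.12 rad or angle between the x axis of orange_2 and the y axis of mat_orange, either way round below 0.12 rad) and (angle between orange_2's own z axis and vertical below 0.08 rad or angle between orange_2's own z axis and vertical above 3.06 rad) and height (world z) of orange_2 between 0.012 and 0.095 m and (angle between the x axis of orange_3 and the x axis of mat_orange, either way round below 0.12 rad or angle between the x axis of orange_3 and the y axis of mat_orange, either way round below 0.12 rad) and (angle between orange_3's own z axis and vertical below 0.08 rad or angle between orange_3's own z axis and vertical above 3.06 rad) and height (world z) of orange_3 between 0.012 and 0.095 m and value of joint gate below 0.1 rad); the robot touches nothing.
It fails at once if the grey case or another bystander is moved more than 5 cm (distance of any of tape, coupling, driver, spool, jar, elbow, grey_case from where it was at the start of the episode above 0.05 m).
It fails at once if a case is knocked off the bench (height (world z) of any of blue_1, blue_2, blue_3, blue_4, orange_1, orange_2, orange_3 below -0.1 m).
Of blue_2, orange_2, blue_3, orange_3, blue_4 only 3 to 5 are there at a start; the rules pass over those that are not, and their reading is None.
At some moment in a run one of blue_1, blue_2, blue_3, blue_4, orange_1, orange_2, orange_3 may be knocked a few centimetres aside while the robot is not near it.
Once in a run the grip may slacken for a moment while it holds something.
It also fails if it takes over 210 s, if anything falls off the work surface, if the arm or the gripper's body presses on something with over 40 N, if the wrist force passes 120 N, or if a joint passes its speed limit or range.

### The arm

A 6-joint arm with a two-finger parallel gripper is mounted at the origin on the work surface. World frame = base frame: x ahead of the robot, y to its left, z up, the work surface at z = 0. Lengths are in m, angles in degrees, forces in N, time in s.
With the tool pointing down it reaches from about 0.275 to 0.975 m from the base axis. Payload 8.4 kg.
Tool frame: the origin (TCP) lies midway between the tips of the shut fingers; the grasp point (between the pads) lies 19 mm behind it; z points along the fingers, y is the line along which they close (so a half turn about z gives the same grasp; the last joint's range is limited). The gripper opens to 92 mm and grips with 3 to 60 N. Pads are 20 mm wide; open, the fingers measure 128 mm over their backs; the gripper's body (75 mm by 189 mm) begins 69 mm behind the grasp point.
Start: joints at [-76.742, 20.225, 93.587, -0, 66.188, -0.138], TCP at [0.145, -0.608, 0.215] pointing down, gripper open.
Joint ranges: [-150.9, 150.9], [-52.94, 120.26], [3.33, 152.33], [-74.26, 254.26], [0, 154.13], [-172.89, 172.89]. Speed limits (degrees/s): [127.2, 127.2, 159.86, 180, 180, 180].

### API

Orientations are given as [roll, pitch, yaw] about the fixed x, y, z axes, in that order (R = Rz(yaw) Ry(pitch) Rx(roll)).
In Python, from bench import bot gives the robot as it stands. Calls block until the motion is done:
- bot.goto(position, orientation): joint-space move of the TCP to a pose.
- bot.line_to(position, ori=None, max_speed=0.15): straight line of the TCP; ori=None keeps the orientation; max_speed is the mean speed in m/s.
- bot.move_j(angles): joint-space move.
- bot.gripper_to(opening): opening from 0.0 (shut) to 1.0 (fully open); the grip force is fixed at half the most; returns when the fingers have stopped.
- bot.hold(seconds).
- bot.ik(position, orientation): joint angles nearest the present ones, or None.
- bot.capture(name): name is "scene" or "side" or "wrist"; returns the picture (480x640x3 uint8, blue, green, red); there is no depth.
- bot.camera_info(name): a dict with "fx", "fy", "cx", "cy" (pixels), "position" and "rotation" of the camera in the world. Camera axes: x right, y down, z forward; pixel columns grow to the right and rows downward; lengths in m; the calibration is good to about 2 mm. The wrist camera is an equidistant fisheye: a pixel r from the principal point sees the ray r / f radians off the axis. A picture is of the moment at which its call begins: read the wrist's pose just before it. camera_info takes no time and is no camera call; for the wrist camera it gives the pose at the moment of the call.
A pose or a line that the arm cannot do raises bot.Unreachable and nothing moves.
- bot.finish_job(): hands the job in; it is judged then, once.
Readings, each from a call of its own:
- bot.read_time(): time.
- bot.read_joint_pos(): joint angles.
- bot.read_joint_vel(): joint speeds.
- bot.read_effort(): joint torques, N m.
- bot.read_position(): TCP position.
- bot.read_ee_rot(): TCP orientation.
- bot.read_force(): force on the tool from outside, world axes, zero at the start.
- bot.read_torque(): the same for the moment, N m.
- bot.read_width(): opening from 0.0 (shut) to 1.0 (fully open).
- bot.read_grip_force(): force on a finger pad.
Only numpy, scipy, OpenCV 4.12 (cv2) and the standard library are available. Lean on these libraries where they do the work, as an engineer would, in place of code of your own. Each camera call takes 0.05 s, during which the arm holds its last target. There are 200 camera calls.

## Working session

There is one attempt and no reset: what is moved stays moved. The work goes in short steps, each a Python script; the robot and the scene stay as the last script left them, time stands still between calls to the robot, and variables do not carry over. Pictures are saved under pics/ and viewed, at most 14 in all, crops included, and the job is handed in when it is done.

```bash
ls; mkdir -p pics; python3 - <<'E'
from bench import bot
import cv2
for n in("scene","side","wrist"):
    i=bot.camera_info(n);print(n,{k:(v if not hasattr(v,'round') or isinstance(v,float) else v.round(4).tolist()) for k,v in i.items()})
    cv2.imwrite(f"pics/{n}0.png",bot.capture(n))
print(bot.read_time(),bot.read_position(),bot.read_ee_rot())
E
```

```text
bench.py
pics
scene {'fx': 621.8543077747811, 'fy': 621.8543077747811, 'cx': 319.9583537782415, 'cy': 250.58567778882224, 'position': [1.0054, 0.663, 1.2226], 'rotation': [-144.4733, 0.6156, 145.6979]}
side {'fx': 455.5516461896059, 'fy': 455.5516461896059, 'cx': 318.3628335882576, 'cy': 239.45107462118338, 'position': [0.5004, -0.7171, 0.781], 'rotation': [-134.2525, 0.4494, -4.7564]}
wrist {'fx': 371.64829954431775, 'fy': 371.64829954431775, 'cx': 318.5631625787665, 'cy': 245.90003904624302, 'position': [0.2267, -0.5894, 0.3847], 'rotation': [162.8151, 0.0612, -76.6487]}
0.15 [ 0.14471128 -0.60763631  0.21401951] [-1.79938099e+02  4.23024050e-04  1.33958042e+01]
```

View pics/scene0.png

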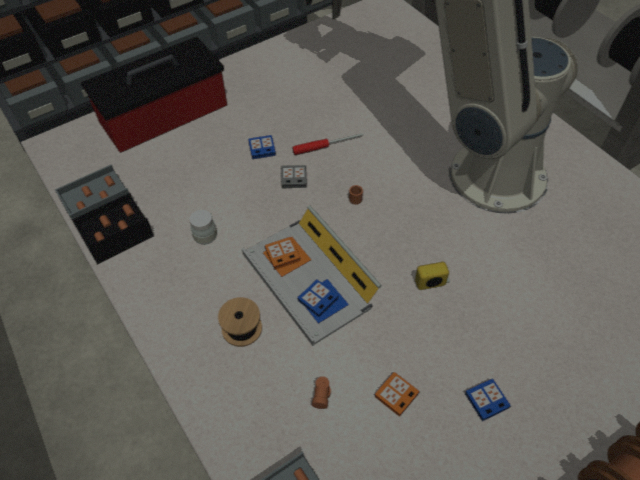

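View pics/side0.png

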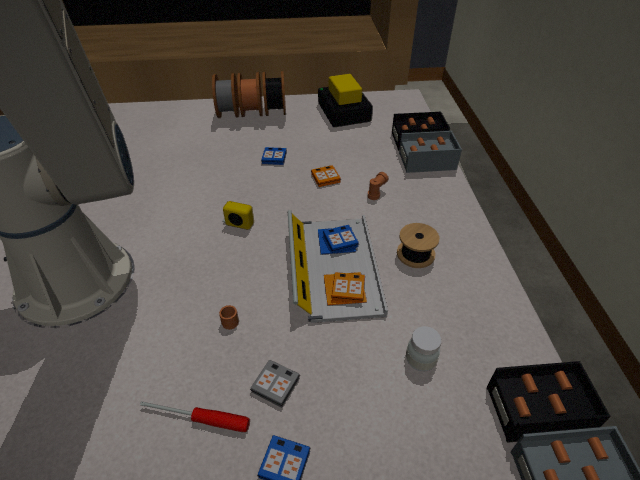

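The bench has blue cases at scene (262,147) and (487,398), an orange one at (397,393) and the grey one at (293,176). The carrier holds crooked blue (320,295) on the blue mat and orange (283,252) on the orange mat. I'll get rough positions from rays, then take a wrist view over the carrier.

```bash
cat > h.py <<'E'
from bench import bot
import cv2, numpy as np
from scipy.spatial.transform import Rotation as Ro
def Rm(r): return Ro.from_euler('xyz',r,degrees=True).as_matrix()
def rays(info,uv,fish=False):
    uv=np.atleast_2d(np.asarray(uv,float)); d=(uv-[info['cx'],info['cy']])/[info['fx'],info['fy']]
    if fish:
        r=np.linalg.norm(d,axis=1,keepdims=True); s=np.where(r>1e-9,np.sin(r)/np.maximum(r,1e-9),1)
        v=np.hstack([d*s,np.cos(r)])
    else: v=np.hstack([d,np.ones((len(d),1))]); v/=np.linalg.norm(v,axis=1,keepdims=True)
    return v@Rm(info['rotation']).T
def cast(info,uv,z,fish=False):
    v=rays(info,uv,fish); p=np.asarray(info['position']); return (p+v*((z-p[2])/v[:,2:]))[:,:2]
def tri(a,ua,b,ub,fa=False,fb=False):
    """midpoint of two rays"""
    da,db=rays(a,ua,fa)[0],rays(b,ub,fb)[0]; pa,pb=np.array(a['position']),np.array(b['position'])
    s=np.linalg.lstsq(np.c_[da,-db],pb-pa,rcond=None)[0]; A,B=pa+s[0]*da,pb+s[1]*db
    return (A+B)/2,np.linalg.norm(A-B)
def mask(img,col):
    hsv=cv2.cvtColor(img,cv2.COLOR_BGR2HSV)
    lo,hi={'blue':((103,120,50),(128,255,255)),'orange':((5,150,100),(18,255,255))}[col]
    return cv2.inRange(hsv,lo,hi)
def look(xy,h,yaw,name=None):
    """put wrist camera above xy at height h with tool yaw; picture + info"""
    c=np.cos(np.radians(yaw)); s=np.sin(np.radians(yaw))
    bot.goto([xy[0]-.084*c,xy[1]-.084*s,h-.1707],[180,0,yaw]); bot.hold(.15)
    i=bot.camera_info('wrist'); im=bot.capture('wrist')
    if name: cv2.imwrite(f'pics/{name}.png',im)
    return i,im
E
python3 - <<'E'
from h import *
a,b=bot.camera_info('scene'),bot.camera_info('side')
for n,u,v in [('blueA',(262,147),(285,462)),('blueB',(487,398),(274,156)),('orgB',(397,393),(326,176)),('grey',(293,176),(275,383)),('bl1',(320,295),(341,239)),('or1',(283,252),(348,287)),('tape',(432,275),(238,213)),('coup',(356,195),(229,317)),('elbow',(320,392),(376,187)),('spool',(239,318),(419,240))]:
    p,e=tri(a,u,b,v); print(n,p.round(3),round(e,4))
i,im=look((.53,-.02),.5,0,'w1'); print(bot.read_time(),i['position'],i['rotation'])
E
```

```text
blueA [ 0.463 -0.436  0.01 ] 0.0011
blueB [0.457 0.441 0.01 ] 0.0011
orgB [0.602 0.328 0.01 ] 0.0023
grey [ 0.45  -0.298  0.011] 0.0018
bl1 [0.608 0.052 0.028] 0.008
or1 [ 0.609 -0.096  0.027] 0.001
tape [0.367 0.158 0.036] 0.0014
coup [ 0.358 -0.146  0.018] 0.0
elbow [0.732 0.242 0.026] 0.0039
spool [0.787 0.011 0.048] 0.0
2.7333 [ 0.53029    -0.02152836  0.49991417] [ 1.62802613e+02 -2.18410673e-02 -9.00910625e+01]
```

View pics/w1.png

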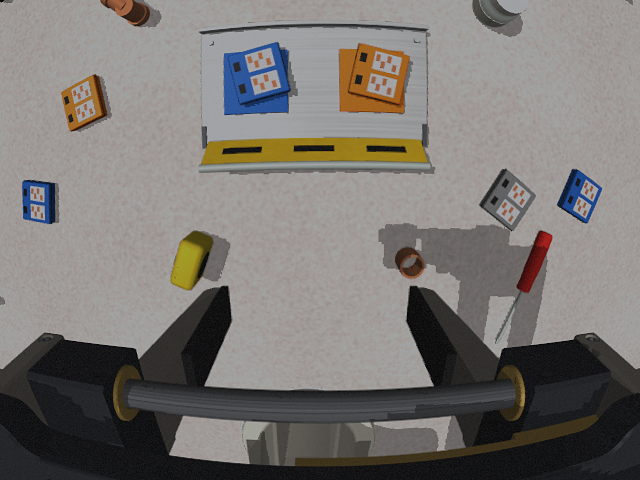

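The wrist view shows blue at (258,72) and orange at (380,74) on their mats. The carrier is nearly square to the world, and the yellow gate is near row 150. Next I'll look closely over each mat.

```bash
python3 - <<'E'
from h import *
import json
out=[]
for n,xy in(('mb',(.608,.055)),('mo',(.608,-.096))):
    i,im=look(xy,.36,0,n); print(i['position'],bot.read_time())
    json.dump({k:np.asarray(v).tolist() for k,v in i.items()},open(n+'.json','w'))
    out.append(im[60:420,120:520])
cv2.imwrite('pics/m2.png',np.hstack(out))
E
```

```text
[0.60835035 0.05331052 0.36210036] 3.675
[ 0.60827222 -0.09587934  0.36033148] 4.525
```

View pics/m2.png

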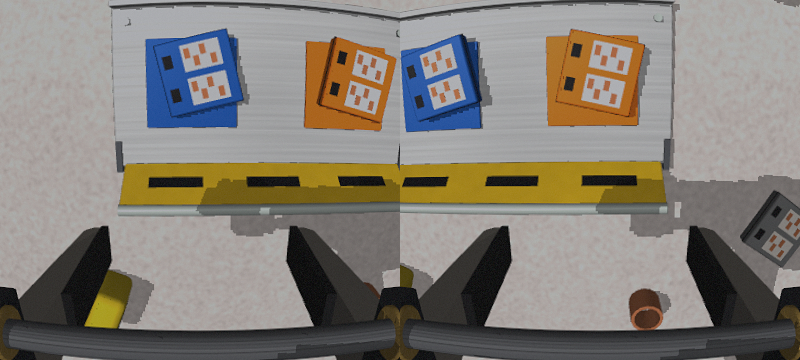

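The mats' TL, BL and BR corners are visible: blue near (147,40), (148,128), (237,128), orange near (547,36), (548,124), (637,126). The lid windows are clear in both. I'll fit the mats from colour edges and the cases from window blobs.

```bash
cat >> h.py <<'E'
def windows(im):
    """lid windows as white blobs: list of (u,v) centres, grouped in pairs by nearness -> [(c1,c2,hullpts)]"""
    hsv=cv2.cvtColor(im,cv2.COLOR_BGR2HSV)
    w=cv2.inRange(hsv,(0,0,205),(180,60,255))
    w[330:]=0
    cs,_=cv2.findContours(cv2.morphologyEx(w,cv2.MORPH_CLOSE,np.ones((3,3))),cv2.RETR_EXTERNAL,cv2.CHAIN_APPROX_NONE)
    out=[]
    for c in cs:
        if len(c)<25: continue
        h=cv2.convexHull(c); (u,v),(a,b),_=cv2.minAreaRect(h); A=cv2.contourArea(h)
        if 250<A<3500 and A>.8*a*b and 1.0<max(a,b)/max(min(a,b),1)<2: out.append((round(u,2),round(v,2),A,max(a,b),min(a,b)))
    return out
def contour(m):
    cs,_=cv2.findContours(m,cv2.RETR_EXTERNAL,cv2.CHAIN_APPROX_NONE); return max(cs,key=cv2.contourArea)[:,0,:].astype(float)
def mat(im,info,col,z,fish=True):
    m=mask(im,col); m[330:]=0; m=cv2.morphologyEx(m,cv2.MORPH_CLOSE,np.ones((9,9)))
    c=contour(m); P=cast(info,c,z,fish)
    k=[np.argmin(c@[1,1]),np.argmin(c@[1,-1]),np.argmax(c@[1,1])]; TL,BL,BR=P[k]
    def line(a,b):
        d=b-a; L=np.linalg.norm(d); d/=L; t=(P-a)@d; n=(P-a)@[-d[1],d[0]]
        q=P[(t>.1*L)&(t<.9*L)&(abs(n)<.0025)]; f=cv2.fitLine(q.astype(np.float32),cv2.DIST_HUBER,0,1e-5,1e-5)[:,0]
        return f[2:],f[:2]*np.sign(f[:2]@d)
    (p,d),(q,e)=line(BL,TL),line(BL,BR)
    s=np.linalg.solve(np.c_[d,-e],q-p); corner=p+s[0]*d
    yaw=np.degrees([np.arctan2(d[1],d[0]),np.arctan2(e[1],e[0])+np.pi/2])
    return dict(size=(np.linalg.norm(TL-BL),np.linalg.norm(BR-BL)),yaw=yaw,centre=corner+.042*(d+e),bl=c[k[1]],diag=(TL+BR)/2)
E
python3 - <<'E'
from h import *
import json
I={n:json.load(open(n+'.json')) for n in('mb','mo')}; M={n:cv2.imread(f'pics/{n}.png') for n in I}
im=M['mb'];hsv=cv2.cvtColor(im,cv2.COLOR_BGR2HSV)
print('win px',hsv[60+97,120+205],'plate',hsv[60+60,120+270],'bluetop',hsv[60+75,120+175],'bmat',hsv[60+122,120+160],hsv[178,440],'bench',hsv[250,180])
for n in I:
    print(n,[(np.round(w,1).tolist(),cast(I[n],w[:2],.034,True).round(4).tolist()) for w in windows(M[n])])
    for c in('blue','orange'): print(c,{k:np.round(v,4).tolist() for k,v in mat(M[n],I[n],c,.016).items()})
# heights: BL corners of mats in both views
for c in('blue','orange'):
    p,e=tri(I['mb'],mat(M['mb'],I['mb'],c,.016)['bl'],I['mo'],mat(M['mo'],I['mo'],c,.016)['bl'],True,True); print('mat h',c,p.round(4),e.round(4))
E
```

```text
win px [ 10 140 164] plate [120   2 163] bluetop [109 193 156] bmat [109 189 155] [ 15 214 169] bench [  6  15 170]
mb []
blue {'size': [0.0819, 0.0818], 'yaw': [0.174, -0.1107], 'centre': [0.6031, 0.0594], 'bl': [268.0, 186.0], 'diag': [0.6023, 0.0598]}
orange {'size': [0.0809, 0.0832], 'yaw': [0.7505, 0.1549], 'centre': [0.6041, -0.0901], 'bl': [424.0, 185.0], 'diag': [0.6034, -0.0898]}
mo []
blue {'size': [0.0813, 0.0828], 'yaw': [0.3169, 0.6773], 'centre': [0.6032, 0.0592], 'bl': [126.0, 190.0], 'diag': [0.6022, 0.0599]}
orange {'size': [0.0815, 0.0832], 'yaw': [0.265, 0.8383], 'centre': [0.604, -0.0908], 'bl': [268.0, 184.0], 'diag': [0.6033, -0.0899]}
mat h blue [0.5617 0.1008 0.0165] 0.0003
mat h orange [ 0.5628 -0.0484  0.0145] 0.0008
```

```bash
sed -i 's/w=cv2.inRange(hsv,(0,0,205),(180,60,255))/w=cv2.inRange(hsv,(0,0,WV),(180,45,255))/; s/^def windows/WV=190\ndef windows/' h.py
python3 - <<'E'
import h; from h import *
import json
I={n:json.load(open(n+'.json')) for n in('mb','mo')}; M={n:cv2.imread(f'pics/{n}.png') for n in I}
g=cv2.cvtColor(M['mb'],cv2.COLOR_BGR2HSV); r=g[145:170,310:345].reshape(-1,3); r=r[r[:,1]<60]; print('white',len(r),np.percentile(r[:,2],[5,50,95]),np.percentile(r[:,1],[5,50,95]))
for h.WV in (175,190,200):
  for n in I:
    print(h.WV,n,[(np.round(w,1).tolist(),cast(I[n],w[:2],.034,True).round(4).tolist()) for w in windows(M[n])])
E
```

```text
white 402 [168. 176. 181.] [ 3.  9. 43.]
175 mb [([593.2, 298.4, 257.5, 18.4, 16.1], [[0.4407, -0.28]]), ([606.2, 279.1, 260.5, 19.7, 15.8], [[0.4652, -0.2952]]), ([72.4, 170.2, 463.5, 23.4, 22.1], [[0.5898, 0.3066]]), ([482.3, 157.2, 737.5, 31.4, 24.6], [[0.5943, -0.0998]]), ([329.0, 147.4, 982.5, 38.3, 26.3], [[0.5979, 0.0442]]), ([65.4, 144.4, 452.5, 25.9, 20.3], [[0.6176, 0.3137]]), ([489.8, 126.8, 722.0, 32.9, 23.7], [[0.6238, -0.1063]]), ([320.7, 113.9, 980.0, 38.3, 26.0], [[0.6274, 0.0513]])]
175 mo [([592.9, 290.0, 282.5, 18.4, 16.0], [[0.4525, -0.4236]]), ([603.9, 268.7, 281.5, 19.2, 15.7], [[0.4793, -0.4343]]), ([166.1, 151.3, 818.0, 34.2, 25.3], [[0.5985, 0.0442]]), ([322.7, 150.4, 977.0, 37.9, 26.3], [[0.5943, -0.0996]]), ([407.0, 119.0, 368.0, 25.1, 17.7], [[0.6241, -0.1735]]), ([158.0, 120.6, 797.5, 34.8, 24.8], [[0.6277, 0.0513]]), ([330.2, 117.1, 977.5, 38.1, 26.4], [[0.6237, -0.1059]])]
190 mb []
190 mo []
200 mb []
200 mo []
```

```bash
sed -i 's/^WV=190/WV=172/; s/250<A<3500/200<A<3500/' h.py; cat >> h.py <<'E'
D=None
def case(im,info,xy,z,fish=True,D=None):
    """case centre, yaw (deg, mod 90) and window midpoint from the lid windows nearest xy"""
    W=[(np.array(w[:2]),cast(info,w[:2],z,fish)[0]) for w in windows(im)]
    best=None
    for i in range(len(W)):
        for j in range(i):
            L=np.linalg.norm(W[i][1]-W[j][1]); m=(W[i][1]+W[j][1])/2; e=np.linalg.norm(m-xy)
            if .026<L<.035 and e<.07 and (best is None or e<best[0]): best=(e,i,j)
    if best is None: return None
    (ua,pa),(ub,pb)=W[best[1]],W[best[2]]
    g=cv2.GaussianBlur(cv2.cvtColor(im,cv2.COLOR_BGR2GRAY),(3,3),0); w=ua-ub; mu=(ua+ub)/2
    n=np.array([-w[1],w[0]]); v=[]
    for s in(1,-1): v.append(sum(min(int(g[tuple(np.clip(np.round(mu+s*k*n+t*w).astype(int)[::-1],0,[479,639]))]) for k in(.95,1.05)) for t in(.5,-.5)))
    s=1 if v[0]<v[1] else -1
    q=cast(info,mu+s*n,z,fish)[0]; m=(pa+pb)/2; d=pa-pb; L=np.linalg.norm(d); p=np.array([-d[1],d[0]])/L; p*=np.sign(p@(q-m))
    yaw=(np.degrees(np.arctan2(d[1],d[0]))+45)%90-45
    return dict(c=m+(D if D is not None else DD)*p,yaw=yaw,L=L,m=m,p=p,dark=v,uv=mu)
DD=.006
E
python3 - <<'E'
from h import *
import json
def js(i,n): json.dump({k:np.asarray(v).tolist() for k,v in i.items()},open(n+'.json','w'))
for n,xy,col,yaw in(('bA',(.463,-.436),'blue',0),('oB',(.602,.328),'orange',0),('bB',(.457,.441),'blue',0)):
    i,im=look(xy,.33,yaw,n); js(i,n)
    r=case(im,i,xy,.018)
    m=cv2.morphologyEx(mask(im,col),cv2.MORPH_CLOSE,np.ones((7,7))); m[330:]=0
    P=cast(i,contour(m),.018,True)
    (cx,cy),sz,a=cv2.minAreaRect((P*1000).astype(np.float32))
    print(n,bot.read_time(),'rect',round(cx,1),round(cy,1),np.round(sz,1),round(a,1)); 
    if r: c=np.array([cx,cy])/1000; print('   win',r['c'].round(4),round(r['yaw'],2),round(r['L'],4),r['dark'],'d=',((c-r['m'])@r['p']).round(4),'along',np.linalg.norm(c-r['m']-((c-r['m'])@r['p'])*r['p']).round(4))
    else: print(windows(im))
for n in('mb','mo'):
    im=cv2.imread(f'pics/{n}.png'); i=json.load(open(n+'.json'))
    for xy in((.608,.055),(.608,-.096)):
        r=case(im,i,xy,.034); print(n,r and (r['m'].round(4),r['p'].round(2),round(r['yaw'],2),r['dark']))
A={n:(json.load(open(n+'.json')),cv2.imread(f'pics/{n}.png')) for n in('mb','mo')}
for xy in((.608,.055),(.608,-.096)):
    u=[case(im,i,xy,.034)['uv'] for i,im in A.values()]; p,e=tri(A['mb'][0],u[0],A['mo'][0],u[1],True,True); print('lid h',p.round(4),e.round(4))
E
```

```text
bA 6.1083 rect 461.8 -438.7 [65.4 65.2] 67.5
[]
oB 9.05 rect 601.6 328.0 [65.3 65.2] 14.2
[]
bB 10.0167 rect 456.7 442.6 [65.4 65.4] 80.3
[]
mb (array([0.6125, 0.0477]), array([-0.23,  0.97]), np.float64(13.43), [159, 68])
mb (array([ 0.6091, -0.1031]), array([0.21, 0.98]), np.float64(-12.34), [314, 56])
mo (array([0.6129, 0.0478]), array([ 0.23, -0.97]), np.float64(13.3), [54, 84])
mo (array([ 0.609 , -0.1026]), array([0.21, 0.98]), np.float64(-12.23), [190, 70])
lid h [0.6127 0.0477 0.034 ] 0.0004
lid h [ 0.609  -0.1026  0.0347] 0.0
```

```bash
python3 - <<'E'
import re
s=open('h.py').read()
s=s.replace("""    w=cv2.inRange(hsv,(0,0,WV),(180,45,255))
    w[330:]=0
""","""    if wv is None: return max((windows(im,t) for t in range(165,216,5)),key=len) if False else sum((windows(im,t) for t in range(165,221,5)),[])
    w=cv2.inRange(hsv,(0,0,wv),(180,45,255)); w[330:]=0
""").replace("def windows(im):","def windows(im,wv=None):").replace("max((windows(im,t) for t in range(165,216,5)),key=len) if False else ","")
s=s.replace("if .026<L<.035 and e<.07 and","if .029<L<.0325 and e<.07 and")
open('h.py','w').write(s)
E
python3 - <<'E'
from h import *
import json
for n,xy,col in(('bA',(.463,-.436),'blue'),('oB',(.602,.328),'orange'),('bB',(.457,.441),'blue')):
    i=json.load(open(n+'.json')); im=cv2.imread(f'pics/{n}.png'); r=case(im,i,xy,.018)
    m=cv2.morphologyEx(mask(im,col),cv2.MORPH_CLOSE,np.ones((7,7))); m[330:]=0
    P=cast(i,contour(m),.018,True); (cx,cy),sz,a=cv2.minAreaRect((P*1000).astype(np.float32)); c=np.array([cx,cy])/1000
    if r: print(n,round(r['yaw'],2),r['L'].round(4),r['dark'],'d',((c-r['m'])@r['p']).round(4),(c-r['m']).round(4),r['p'].round(2))
    else: print(n,windows(im),cv2.cvtColor(im,cv2.COLOR_BGR2HSV)[60:200:20,250:400:25,2])
E
```

```text
bA -22.59 0.0299 [68, 205] d 0.006 [0.0024 0.0055] [0.38 0.92]
oB 14.0 0.0301 [207, 63] d 0.0059 [-0.0015  0.0058] [-0.24  0.97]
bB -9.48 0.03 [209, 68] d 0.0059 [0.0009 0.0058] [0.16 0.99]
```

Case model: lid-window midpoint is 6 mm off centre. The bench rectangle fits agree. Mat and lid heights measured at 16 and 34 mm. Now straighten the two cases already in the carrier.

```bash
cat >> h.py <<'E'
MAT={'blue':np.array([.6027,.0597]),'orange':np.array([.6035,-.0901])}; CY=.3
def bench_case(xy,col):
    i,im=look(xy,.33,0); m=cv2.morphologyEx(mask(im,col),cv2.MORPH_CLOSE,np.ones((7,7))); m[330:]=0
    c=contour(m); r=case(im,i,xy,.018); P=cast(i,c,.018,True)
    (x,y),sz,a=cv2.minAreaRect((P*1000).astype(np.float32)); print('seen',round(x,1),round(y,1),np.round(sz,1),(a+45)%90-45, r and r['c'].round(4),r and round(r['yaw'],1))
    return np.array([x,y])/1000,(a+45)%90-45
def pick(xy,yaw,zb):
    bot.gripper_to(1.); o=[180,0,yaw]
    bot.goto([*xy,zb+.06],o); bot.line_to([*xy,zb+.002],max_speed=.1); bot.gripper_to(.3)
    w=bot.read_width(); bot.line_to([*xy,zb+.09],max_speed=.15); print('grip',round(w,3),'after lift',round(bot.read_width(),3),round(bot.read_grip_force(),1),'t',bot.read_time())
def place(col,zb):
    xy=MAT[col]; o=[180,0,CY]
    bot.goto([*xy,zb+.07],o); print('w before lowering',round(bot.read_width(),3)); bot.line_to([*xy,zb+.012],max_speed=.12); bot.line_to([*xy,zb+.003],max_speed=.04)
    print('w',round(bot.read_width(),3),'F',np.round(bot.read_force(),1)); bot.gripper_to(1.); bot.hold(.1); bot.line_to([*xy,zb+.08],max_speed=.2)
def check(col,zt,name=None):
    i,im=look(MAT[col],.36,0,name); r=case(im,i,MAT[col],zt)
    print('placed',col,'err mm',((r['c']-MAT[col])*1000).round(1),'yaw',round(r['yaw']-CY,1),'t',bot.read_time()) if r else print('no case seen'); return r
E
python3 - <<'E'
from h import *
for col,xy in(('blue',(.608,.055)),('orange',(.61,-.097))):
    i,im=look(xy,.36,0); r=case(im,i,xy,.034); print(col,r['c'].round(4),r['yaw'].round(1),r['dark'])
    pick(r['c'],r['yaw'],.016); place(col,.016); check(col,.034,'c_'+col)
E
```

```text
blue [0.6112 0.0536] 13.6 [158, 69]
grip 0.715 after lift 0.718 30.0 t 14.5667
w before lowering 0.718
w 0.716 F [ 1.  -0.  -1.2]
placed blue err mm [-0.2 -1.2] yaw -0.2 t 17.875
orange [ 0.6104 -0.0966] -12.0 [188, 72]
grip 0.718 after lift 0.716 30.0 t 21.5667
w before lowering 0.715
w 0.717 F [ 0.3  0.6 -0.5]
placed orange err mm [-0.5 -0.9] yaw -0.2 t 24.85
```

```bash
python3 - <<'E'
from h import *
for col in('blue','orange'):
    i,im=look(MAT[col],.36,0,'d_'+col); m=cv2.morphologyEx(mask(im,col),cv2.MORPH_CLOSE,np.ones((9,9))); m[330:]=0
    (x,y),s,a=cv2.minAreaRect((cast(i,contour(m),.016,True)*1000).astype(np.float32)); print(col,'mat',round(x,1),round(y,1),np.round(s,1),(a+45)%90-45)
    r=case(im,i,MAT[col],.034); print('case',r['c'].round(4))
p,yaw=bench_case((.602,.328),'orange')
pick(p,yaw,0); place('orange',.034); check('orange',.052,'e_orange')
E
```

```text
blue mat 602.1 60.1 [83.1 83.6] 0.35730814933776855
case [0.6028 0.0586]
orange mat 603.1 -89.8 [83.2 83.5] 0.19361795485019684
case [ 0.6032 -0.0912]
seen 601.6 328.1 [65.3 65.3] 14.129594802856445 [0.6017 0.3281] 13.8
grip 0.713 after lift 0.714 30.0 t 31.075
w before lowering 0.715
w 0.715 F [ 0.3  1.2 -0.7]
placed orange err mm [ 0.2 -0.8] yaw 0.5 t 35.5417
```

View pics/e_orange.png

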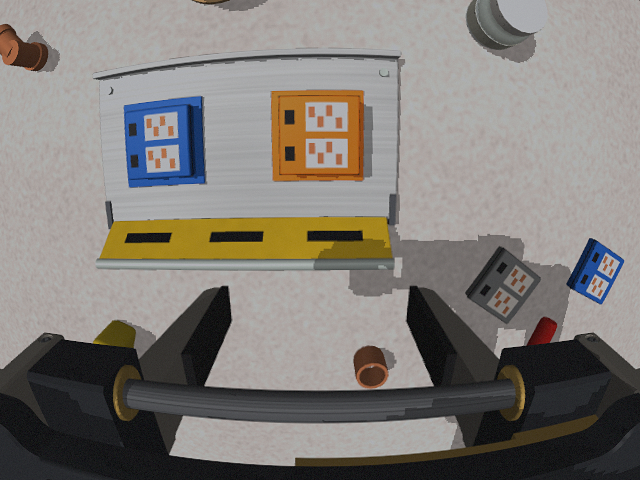

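Two orange cases are stacked squarely at (317,136), with blue straight at (165,142). The blue case on the bench is still at (596,271). Now the two bench blues.

```bash
sed -i "s/\[.6027,.0597\]/[.6024,.0604]/; s/\[.6035,-.0901\]/[.6032,-.0895]/" h.py; python3 - <<'E'
from h import *
for k,xy in enumerate(((.462,-.438),(.457,.442))):
    p,yaw=bench_case(xy,'blue'); 
    if np.linalg.norm(p-xy)>.05: print('moved?'); break
    pick(p,yaw,0)
    if abs(bot.read_width()-.717)>.03: print('lost'); break
    place('blue',.034+.018*k); r=check('blue',.052+.018*k,f'f_blue{k}')
    if r is None or np.linalg.norm(r['c']-MAT['blue'])>.005: break
E
```

```text
seen 461.8 -438.7 [65.4 65.2] -22.46837615966797 [ 0.4617 -0.4386] -21.8
grip 0.714 after lift 0.719 30.0 t 39.925
w before lowering 0.718
w 0.715 F [ 0.5 -0.1 -1.9]
placed blue err mm [-0.5 -0.8] yaw -0.2 t 44.725
seen 456.8 442.6 [65.4 65.4] -9.684661865234375 [0.4568 0.4428] -9.8
grip 0.714 after lift 0.72 30.0 t 49.2167
w before lowering 0.715
w 0.714 F [-0.4 -0.8 -1. ]
placed blue err mm [-0.4 -1.1] yaw 0.5 t 53.625
```

```bash
python3 - <<'E'
from h import *
bot.goto([.3,-.25,.3],[180,0,0])
a,b=bot.capture('scene'),bot.capture('side')
A=cv2.resize(a[180:380,200:420],None,fx=2,fy=2); B=cv2.resize(b[180:350,260:440],None,fx=2.2,fy=400/170)
cv2.imwrite('pics/g.png',np.hstack([A[:,:400],B[:,:396]]) if False else cv2.hconcat([A[:400,:400],cv2.resize(B,(396,400))]))
cv2.imwrite('pics/gs.png',a)
E
```

```text
(no output)
```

View pics/g.png

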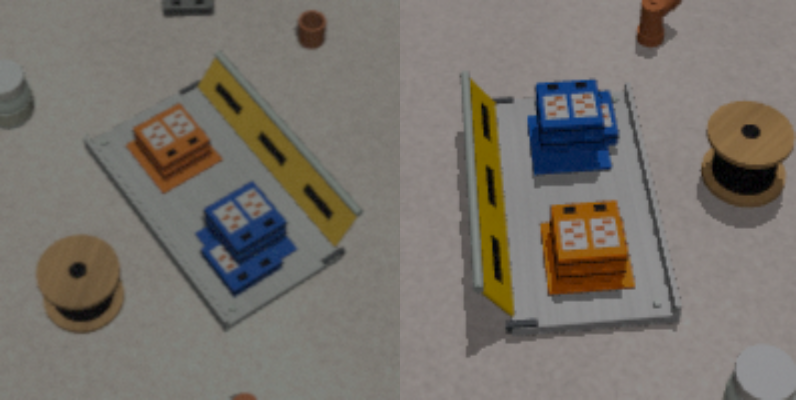

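View pics/gs.png

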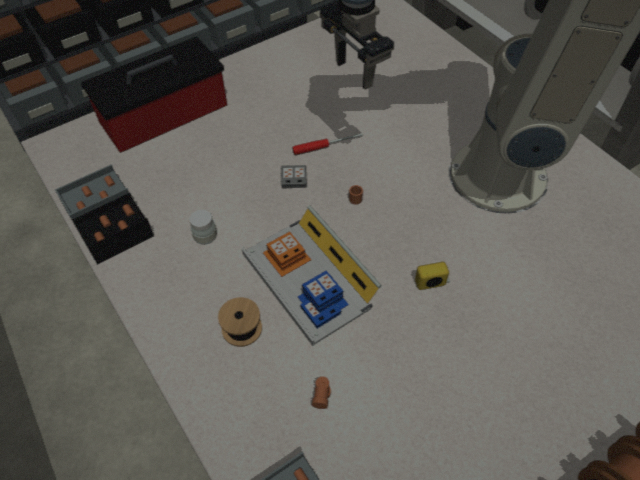

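Blue_1 or blue_2 has been knocked out of the pile: a second blue lid sticks out at scene (320,312), beside the blue stack. I need a close look from two wrist positions.

```bash
python3 - <<'E'
from h import *
o=[];I=[];R=[]
for n,xy in(('k1',(.60,.06)),('k2',(.66,.17))):
    i,im=look(xy,.36,0,n); o.append(im[20:330,60:460]);I.append(i)
    print([(np.round(w[:2],1).tolist(),cast(i,w[:2],.052,True)[0].round(4).tolist()) for w in windows(im,175) ])
    r=case(im,i,(.602,.06),.06); R.append(r); print(r and (r['c'],r['yaw'],r['uv'],r['L']))
if all(R): print(tri(I[0],R[0]['uv'],I[1],R[1]['uv'],True,True))
cv2.imwrite('pics/k.png',np.hstack(o)); print(bot.read_time())
E
```

```text
[([597.6, 292.1], [0.4491, -0.2607]), ([610.5, 272.5], [0.4725, -0.2753]), ([255.0, 160.5], [0.5796, 0.1108]), ([493.7, 155.5], [0.5886, -0.0976]), ([324.5, 151.5], [0.5863, 0.0529]), ([494.8, 122.0], [0.6187, -0.0973]), ([324.5, 113.0], [0.6183, 0.0529])]
(array([0.60212653, 0.05925287]), np.float64(0.6888321968362874), array([324.25, 132.25]), np.float64(0.0311750554978373))
[([577.5, 223.5], [0.5879, -0.0966])]
(array([0.59987486, 0.05511262]), np.float64(0.6391025051223878), array([456.26, 208.85]), np.float64(0.03114202096017644))
(array([0.60215478, 0.05340437, 0.07056007]), np.float64(7.251426444943799e-05))
57.6167
```

View pics/k.png

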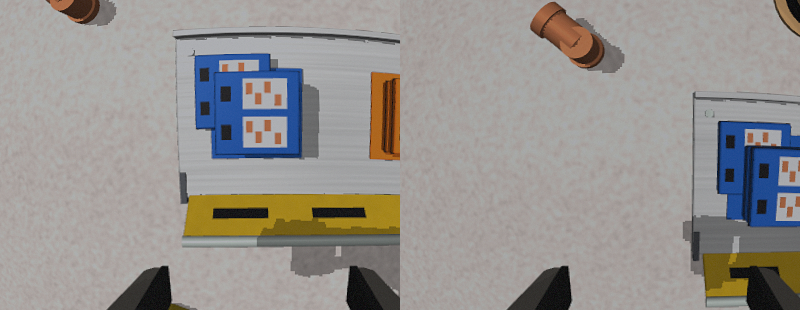

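```bash
python3 - <<'E'
from h import *
def info(xy): 
    i=dict(bot.camera_info('wrist')); return i
i2=bot.camera_info('wrist'); r=i2['rotation']; p2=np.array(i2['position'])
# k1 camera pose: same orientation, at (.60,.06,.36); correct by the known top lid mid
i1=dict(i2); i1['position']=np.array([.60,.06,.36])+p2-np.array([.66,.17,.36])
for a,b in(((264,94),(391,160)),((265,128),(391,193)),((324.25,132.25),(456.26,208.85))): print(tri(i1,a,i2,b,True,True))
# centres of the visible outer corners TL of the shifted case, px
g1,g2=(cv2.imread(f'pics/{n}.png') for n in('k1','k2'))
def tl(im,box):
    u0,v0,u1,v1=box; m=np.zeros(im.shape[:2],np.uint8); m[v0:v1,u0:u1]=mask(im,'blue')[v0:v1,u0:u1]; c=contour(cv2.morphologyEx(m,cv2.MORPH_CLOSE,np.ones((9,9)))); return c[np.argmin(c@[1,1])]
A,B=tl(g1,(230,50,380,200)),tl(g2,(360,120,470,260)); print('TL',A,B,tri(i1,A,i2,B,True,True))
E
```

```text
(array([0.63733409, 0.10429023, 0.03422967]), np.float64(0.001964881679940533))
(array([0.60740438, 0.10352137, 0.03458298]), np.float64(0.002586303638197396))
(array([0.60182072, 0.0531699 , 0.06977617]), np.float64(0.0006514136840022897))
TL [255.  76.] [378. 143.] (array([0.65352694, 0.11421172, 0.02689215]), np.float64(0.001630714270412192))
```

The shifted lid triangulates to z≈0.034 and the top lid to 0.0706, so the bottom blue case was knocked about 2 cm aside. I'll lift the upper two together, park them on the bench, re-centre the bottom one and put the pair back.

```bash
cat >> h.py <<'E'
def put(xy,zb,yaw=CY):
    bot.goto([*xy,zb+.07],[180,0,yaw]); print('w',round(bot.read_width(),3)); bot.line_to([*xy,zb+.012],max_speed=.12); bot.line_to([*xy,zb+.003],max_speed=.04)
    bot.gripper_to(1.); bot.hold(.1); bot.line_to([*xy,zb+.08],max_speed=.2)
E
python3 - <<'E'
from h import *
pick((.6021,.0598),CY,.0345); put((.50,.29),0)
i,im=look((.62,.078),.36,0,'n1'); r=case(im,i,(.62,.078),.034); print('bottom',r and (r['c'].round(4),round(r['yaw'],1),r['dark'],r['L']),bot.read_time())
i2,im2=look((.50,.29),.36,0,'n2'); r=case(im2,i2,(.5,.29),.036); print('pair',r and (r['c'].round(4),round(r['yaw'],1),r['dark'],r['L']),bot.read_time())
cv2.imwrite('pics/n.png',np.hstack([im[20:330,120:520],im2[20:330,120:520]]))
E
```

```text
grip 0.716 after lift 0.721 30.0 t 60.45
w 0.718
bottom (array([0.622 , 0.0808]), np.float64(0.1), [73, 100], np.float64(0.02974361009028084)) 64.8083
pair (array([0.4996, 0.289 ]), np.float64(0.8), [186, 66], np.float64(0.02967236190393182)) 65.9667
```

View pics/n.png

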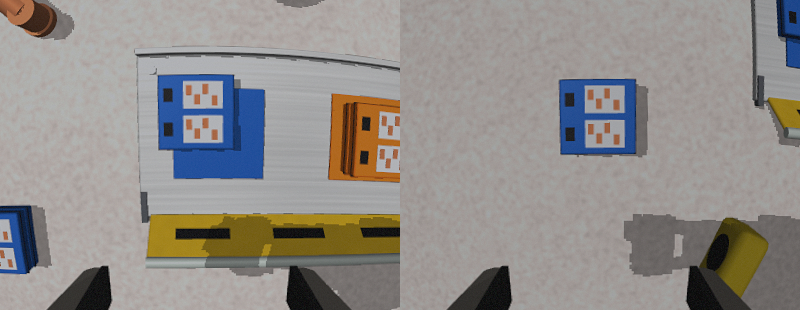

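The bottom case lies square at (196,112), shifted up and left on the blue mat. The pair stands intact on the bench at (597,117). Re-centre the bottom case, then return the pair.

```bash
python3 - <<'E'
from h import *
pick((.622,.0803),0.1,.016); place('blue',.016); r=check('blue',.034)
if r is not None and np.linalg.norm(r['c']-MAT['blue'])<.004:
    i,im=look((.5,.289),.36,0); r=case(im,i,(.5,.289),.036); print(r['c'],r['yaw'])
    pick(r['c'],r['yaw'],0); place('blue',.034); check('blue',.07)
    check('orange',.052)
    o=[]
    i1,a=look((.60,-.02),.40,0,'q1')
    bot.goto([.3,-.25,.3],[180,0,0])
    a2,b=bot.capture('scene'),bot.capture('side')
    cv2.imwrite('pics/q.png',cv2.hconcat([cv2.resize(a2[200:350,230:390],(400,375)),cv2.resize(b[200:335,275:400],(390,375))]))
    print(bot.read_time())
E
```

```text
grip 0.713 after lift 0.715 30.0 t 69.3583
w before lowering 0.716
w 0.716 F [ 0.1  0.1 -1.6]
placed blue err mm [-0.2 -1.2] yaw -0.2 t 72.5917
[0.49962784 0.28891328] -0.07085310909793208
grip 0.716 after lift 0.718 30.0 t 76.6333
w before lowering 0.716
w 0.717 F [ 0.4  0.2 -1.9]
placed blue err mm [-0.5 -1.1] yaw 0.5 t 80.5417
placed orange err mm [ 0.5 -1.4] yaw -0.1 t 81.3917
83.3333
```

View pics/q.png

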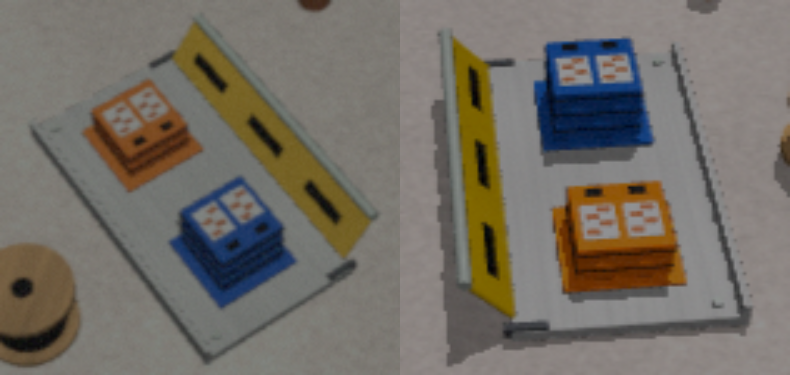

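Both piles are complete and square on their mats, and the gate still leans out. Now I'll push the gate's bar upright with closed fingers, watching the force.

```bash
python3 - <<'E'
from h import *
bot.gripper_to(0.)
bot.goto([.43,-.015,.12],[180,0,0]); bot.line_to([.43,-.015,.045],max_speed=.1); bot.hold(.3)
f0=bot.read_force()[0]; x=.45; bot.line_to([x,-.015,.045],max_speed=.05); log=[]
while x<.525:
    x+=.0015; bot.line_to([x,-.015,.045],max_speed=.03); f=bot.read_force()[0]-f0; log.append((round(x,4),round(f,1)))
    if f<-6: break
print(log,bot.read_position())
bot.line_to([.43,-.015,.045],max_speed=.08); bot.line_to([.43,-.015,.15],max_speed=.15); print(bot.read_time())
bot.goto([.3,-.25,.3],[180,0,0]); a,b=bot.capture('scene'),bot.capture('side')
cv2.imwrite('pics/r.png',cv2.hconcat([cv2.resize(a[200:350,230:390],(400,375)),cv2.resize(b[200:335,275:400],(390,375))]))
E
```

```text
[(0.4515, np.float64(0.3)), (0.453, np.float64(-1.2)), (0.4545, np.float64(0.2)), (0.456, np.float64(0.0)), (0.4575, np.float64(0.3)), (0.459, np.float64(0.4)), (0.4605, np.float64(-0.1)), (0.462, np.float64(1.2)), (0.4635, np.float64(-0.1)), (0.465, np.float64(0.5)), (0.4665, np.float64(-0.2)), (0.468, np.float64(-0.8)), (0.4695, np.float64(0.4)), (0.471, np.float64(-0.7)), (0.4725, np.float64(-0.0)), (0.474, np.float64(-0.3)), (0.4755, np.float64(0.0)), (0.477, np.float64(-0.1)), (0.4785, np.float64(0.2)), (0.48, np.float64(-2.7)), (0.4815, np.float64(-4.8)), (0.483, np.float64(-4.4)), (0.4845, np.float64(-2.9)), (0.486, np.float64(-3.0)), (0.4875, np.float64(-2.3)), (0.489, np.float64(-0.5)), (0.4905, np.float64(-1.6)), (0.492, np.float64(-1.6)), (0.4935, np.float64(-1.7)), (0.495, np.float64(-0.6)), (0.4965, np.float64(-0.7)), (0.498, np.float64(-1.5)), (0.4995, np.float64(-0.2)), (0.501, np.float64(-1.3)), (0.5025, np.float64(-0.7)), (0.504, np.float64(-0.5)), (0.5055, np.float64(-0.8)), (0.507, np.float64(-0.4)), (0.5085, np.float64(-0.5)), (0.51, np.float64(-1.3)), (0.5115, np.float64(-1.3)), (0.513, np.float64(-6.3))] [ 0.51165024 -0.01498998  0.04477258]
100.1917
```

View pics/r.png

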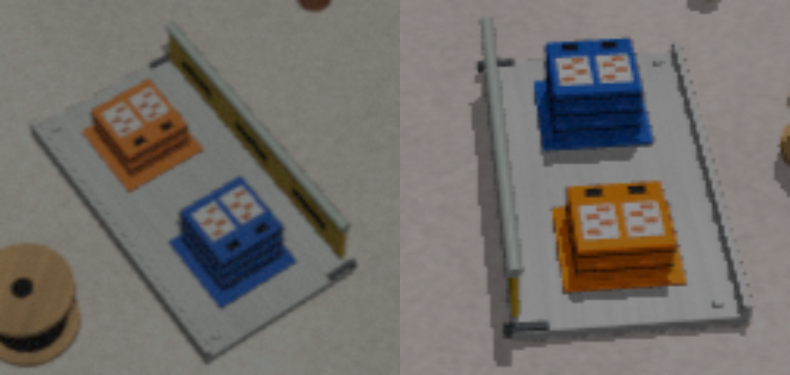

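The gate is upright: the force rose at the predicted x≈0.512. Both piles are unchanged and the arm is clear.

```bash
python3 -c "
from bench import bot
print(bot.finish_job())"
```

```text
the job is handed in; nothing more can be done
None
```

I handed the job in at about 102 s: three blue and two orange cases lie square on their mats, about 1 mm off centre by camera, and the gate was swung upright last; the final verdict was not reported back.

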